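Open the panel clamp for the next painting

ROBOT

A 6-joint arm with a two-finger parallel gripper is mounted at the origin on the work surface. World frame = base frame: x ahead of the robot, y to its left, z up, the work surface at z = 0. Lengths are in m, angles in degrees, forces in N, time in s.
With the tool pointing down it reaches from about 0.325 to 0.775 m from the base axis. Payload 5.5 kg.
Tool frame: the origin (TCP) lies at the centre of the arm's flange, where the gripper is bolted on; the fingertips stand 182 mm ahead of it and the grasp point (between the pads) lies 163 mm ahead of it; z points along the fingers, y is the line along which they close (so a half turn about z gives the same grasp; the last joint's range is limited). The gripper opens to 88 mm and grips with 3 to 60 N. Pads are 20 mm wide; open, the fingers measure 115 mm over their backs; the gripper's body (75 mm by 178 mm) begins 61 mm behind the grasp point.
Start: joints at [72.153, 5.22, 70.514, -0, 104.267, -3.249], TCP at [0.151, 0.581, 0.405] pointing down, gripper open.
Joint ranges: [-164.24, 164.24], [-49.07, 125.15], [9.68, 141.18], [-86.29, 266.29], [3.28, 154.24], [-151.56, 151.56]. Speed limits (degrees/s): [147.25, 147.25, 172.46, 180, 180, 180].

INTERFACE

Orientations are given as [roll, pitch, yaw] about the fixed x, y, z axes, in that order (R = Rz(yaw) Ry(pitch) Rx(roll)).
In Python, from station import r gives the robot as it stands. The module is installed in compiled form; this text tells all that it offers. Calls block until the motion is done:
- r.reach(position, orientation): joint-space move of the TCP to a pose.
- r.servo_line(position, rotation=None, speed=0.15): straight line of the TCP; rotation=None keeps the orientation; speed is the mean speed in m/s.
- r.move_joints(angles): joint-space move.
- r.let_go() and r.grab(squeeze=None): open the fingers fully, or close them until they stop; squeeze is the grip in N (None keeps the last).
- r.wait(seconds).
- r.inverse_kinematics(position, orientation): joint angles nearest the present ones, or None.
- r.sense(): the state.
- r.snapshot(name): name is "scene" or "side" or "wrist"; returns a dict with "frame" (480x640x3 uint8, red, green, blue), "fx", "fy", "cx", "cy" (pixels), "R" (3x3) and "t" (3): a world point X has camera coordinates R X + t. Camera axes: x right, y down, z forward; pixel columns grow to the right and rows downward; lengths in m; the calibration is good to about 2 mm. A picture is of the moment at which its call begins. There is no depth.
A pose or a line that the arm cannot do raises r.IKError and nothing moves.
- r.hand_in(): hands the job in; it is judged then, once.
The state is a dict: "clock": time; "joints": joint angles; "joint_vel": joint speeds; "joint_torque": joint torques, N m; "tcp_pos": TCP position; "orientation": TCP orientation; "contact_force": force on the tool from outside, world axes, zero at the start; "torque": the same for the moment, N m; "opening": finger opening in m; "gripper_force": force on a finger pad.
Only numpy, scipy, OpenCV 4.12 (cv2) and the standard library are available. Lean on these libraries where they do the work, as an engineer would, in place of code of your own. Each camera call takes 0.05 s, during which the arm holds its last target. There are 200 camera calls.

TASK

Get the panel clamp ready for the next painting panel: slide the stop with the green knob until its green pointer lines up with the green mark on the scale and let go of it, then pull the sprung jaw by its red knob away from the stop until its red pointer lines up with the red mark, and keep holding it there. Finish while still holding the jaw open at its mark, with the stop still at its own mark, and leave the ink pot, jar, bottle, cup, brush and blank panel around the clamp where they are.

Things in the scene. Friction and masses are not known exactly. Their poses are not given: they have to be found in the camera images.
- clamp: panel clamp fixed on the table: grey bed 175 x 400 x 18 mm, aluminium rail along its middle (top 30 mm above the table), paper scale along its +x edge. Origin: centre of the bed at table height; y: the direction in which both carriages slide, x: across the bed to the scale, z up. Place and yaw vary
- stop: carriage on the rail: block 52 x 44 mm, face plate 88 mm wide on its -y side, top 46 mm above the table; green pointer 5 mm wide reaching 57 mm to +x. Slides along clamp y from 20 to 165 mm, stays where left (friction 3 N). Origin: rail centre line at table height, under the knob's axis, pointer at the same y; axes as the clamp's
- stop_knob (a point): grasp height of the green upright round knob, diameter 24 mm, from 42 to 96 mm above the table; this point is on its axis, 72 mm above the table
- stop_mark: green stripe, 26 x 6 mm, on the scale, always 35 mm or more towards +y from where the stop starts. Origin at its centre, 72 mm to +x of the rail's centre line; axes parallel to the clamp's. The stop is at its mark when stop and this have the same y in the clamp frame
- jaw: sprung carriage shaped like the stop, face plate on its +y side, red pointer. Spring pushes it to +y, to rest at clamp y = -110 mm; pulls out along -y up to 58 mm (hard stop). Takes about 4 N at first and 1.2 N more per 10 mm; springs back if let go. Origin: rail centre line at table height, under the knob's axis, pointer at the same y; axes as the clamp's
- jaw_knob (a point): grasp height of the red upright round knob, diameter 24 mm, from 42 to 96 mm above the table; this point is on its axis, 72 mm above the table
- jaw_mark: red stripe, 26 x 6 mm, on the scale, 24 to 42 mm towards -y from where the jaw rests. Origin at its centre, 72 mm to +x of the rail's centre line; axes parallel to the clamp's. The jaw is at its mark when jaw and this have the same y in the clamp frame
- inkpot: loose small blue ink pot, diameter 30, height 45 mm, standing on the -x strip of the clamp's bed between stop and jaw; origin at the centre of its underside; leave alone
- jar: loose glass jar with brass lid, diameter 66, height 85 mm, on the table beyond the clamp's +x edge; origin at the centre of its underside; leave alone
- bottle: loose blue bottle with white cap, diameter 56, height 100 mm, on the table beyond the clamp's +x edge; origin at the centre of its underside; leave alone
- mug: loose white cup, diameter 68, height 80 mm, on the table beyond the clamp's +x edge; origin at the centre of its underside; leave alone
- panel: loose blank plywood painting panel, 100 x 140 x 18 mm, lying on the table to the left; origin at the centre of its underside; leave alone
- brush: loose paint brush lying on the table to the right; leave alone

How it is judged:
By the outcome, as a careful person would: the job done as asked, in the order asked, and still so for the second after the job is handed in, while the arm keeps its last pose, push and grip.
It also fails if it takes over 54 s, if anything falls off the work surface, if the arm or the gripper's body presses on something with over 40 N, if the wrist force passes 120 N, or if a joint passes its speed limit or range.

## Working session

There is one attempt and no reset: what is moved stays moved. The work goes in short steps, each a Python script; the robot and the scene stay as the last script left them, time stands still between calls to the robot, and variables do not carry over. Pictures are saved under pics/ and viewed, at most 10 in all, crops included, and the job is handed in when it is done.

```bash
mkdir -p pics; python3 - <<'E'
from station import r
import cv2,numpy as np
for n in("scene","side"):
    s=r.snapshot(n); cv2.imwrite(f"pics/{n}0.png",s["frame"][:,:,::-1]); np.savez(f"{n}0.npz",**s)
    print(n,s["fx"],s["cx"],(-np.array(s["R"]).T@s["t"]).round(3))
s=r.sense();print(s)
E
```

```text
scene 602.9856832274204 321.0037785206632 [1.635 0.092 0.963]
side 605.3449259826177 306.12745956086644 [0.429 0.9   1.049]
{'clock': 0.1, 'joints': array([ 7.21526510e+01,  5.25807444e+00,  7.05743336e+01,  1.16117494e-03,
        1.04266098e+02, -3.24740873e+00]), 'joint_vel': array([-0.08349583, -0.18267212, -0.08363149,  0.10680747, -0.03971583,
        0.03403019]), 'joint_torque': array([ 2.15796157e-03, -4.47860777e+01, -4.07567561e+01,  7.00747501e-02,
        2.85356445e-02, -9.33332490e-05]), 'tcp_pos': array([0.15124274, 0.58067902, 0.40363357]), 'orientation': array([-1.79901716e+02, -6.70415758e-03,  1.65400339e+02]), 'contact_force': array([ 0.06857045,  0.4154891 , -0.08580806]), 'torque': array([-0.01659093,  0.00873   , -0.00405451]), 'gripper_force': 0.0, 'opening': 0.08801763714118972}
```

View pics/scene0.png

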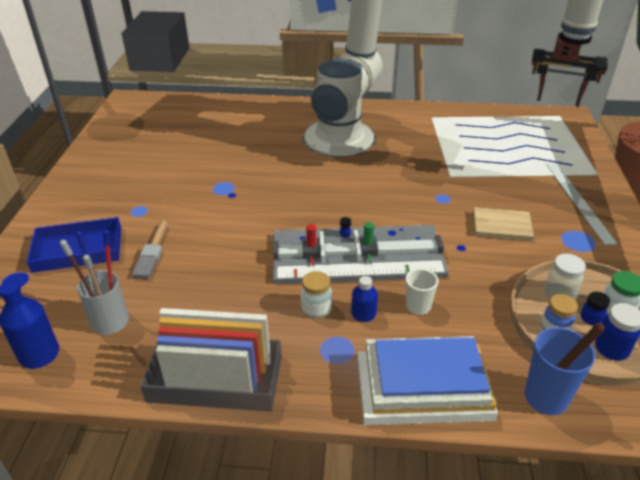

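View pics/side0.png

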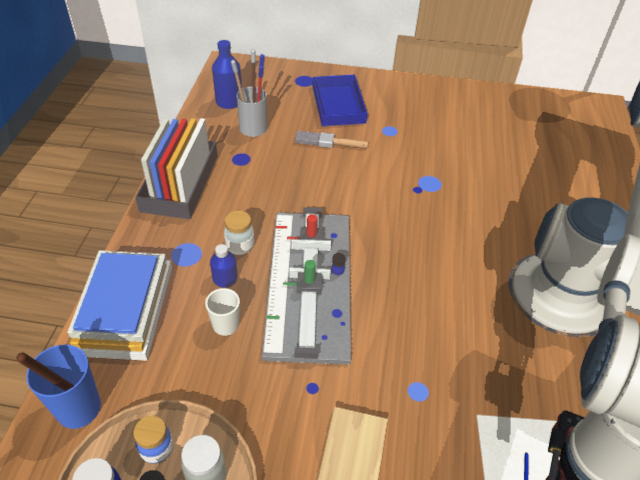

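The scene view shows the clamp at about (360,253), with the scale on the side away from the robot. In the side view the green knob is at (310,270), the red knob at (312,225), the green mark at (273,318) and the red mark at (281,227). The inkpot is at (339,263). Next I'll locate these points and take a look from above.

```bash
cat > h.py <<'E'
import numpy as np,cv2
def ray(s,uv,z):
    R=np.array(s["R"]);t=np.array(s["t"]).ravel();c=-R.T@t
    d=R.T@np.array([(uv[0]-s["cx"])/s["fx"],(uv[1]-s["cy"])/s["fy"],1])
    return c+d*(z-c[2])/d[2]
def proj(s,X):
    p=np.array(s["R"])@X+np.array(s["t"]).ravel();return np.array([s["fx"]*p[0]/p[2]+s["cx"],s["fy"]*p[1]/p[2]+s["cy"]])
def blobs(f,col,amin=6):
    h=cv2.cvtColor(np.ascontiguousarray(f),cv2.COLOR_RGB2HSV)
    m=cv2.inRange(h,(45,90,40),(80,255,255)) if col=="g" else cv2.inRange(h,(0,140,80),(6,255,255))|cv2.inRange(h,(172,140,80),(180,255,255))
    n,_,st,c=cv2.connectedComponentsWithStats(m)
    return [(c[i].round(1),st[i]) for i in range(1,n) if st[i][4]>=amin]
E
python3 - <<'E'
from h import *
from station import r
s=dict(np.load("side0.npz"))
for uv in[(275,213),(350,213),(350,359),(264,359)]:print(ray(s,uv,.018).round(3))
for c in"gr":
    for p,st in blobs(s["frame"],c,4):
        if 255<p[0]<355 and 200<p[1]<365: print(c,p,st,ray(s,p,.018).round(3),ray(s,p,.072).round(3))
c=np.mean([ray(s,u,.018) for u in[(275,213),(350,213),(350,359),(264,359)]],axis=0);print(c)
r.reach([c[0]-.03,c[1],.42],[180,0,90])
w=r.snapshot("wrist");cv2.imwrite("pics/w1.png",w["frame"][:,:,::-1]);np.savez("w1.npz",**w)
q=r.sense();print(q["clock"],q["tcp_pos"],q["orientation"],q["joints"].round(),-w["R"].T@w["t"])
E
```

```text
[ 0.664 -0.102  0.018]
[ 0.486 -0.136  0.018]
[0.436 0.264 0.018]
[0.601 0.295 0.018]
g [309.  270.8] [305 260  10  23 186] [0.553 0.06  0.018] [0.546 0.104 0.072]
g [290.3 283.4] [284 283  12   2  20] [0.587 0.102 0.018] [0.578 0.144 0.072]
g [272.3 316.5] [267 316  12   2  23] [0.607 0.194 0.018] [0.597 0.231 0.072]
r [311.4 225.3] [307 215  10  22 198] [ 0.571 -0.078  0.018] [ 0.563 -0.027  0.072]
r [280.5 226.5] [276 226  10   2  20] [ 0.642 -0.061  0.018] [ 0.63  -0.01   0.072]
r [292.1 237.4] [287 237  12   2  20] [ 0.608 -0.031  0.018] [0.599 0.017 0.072]
[0.54687542 0.08043317 0.018     ]
2.3667 [0.51680783 0.08120656 0.41996451] [-1.79996071e+02 -1.06535173e-02  9.00852193e+01] [  5.  -6.  81.   0. 106.   5.] [0.51667296 0.1463273  0.40038895]
```

View pics/w1.png

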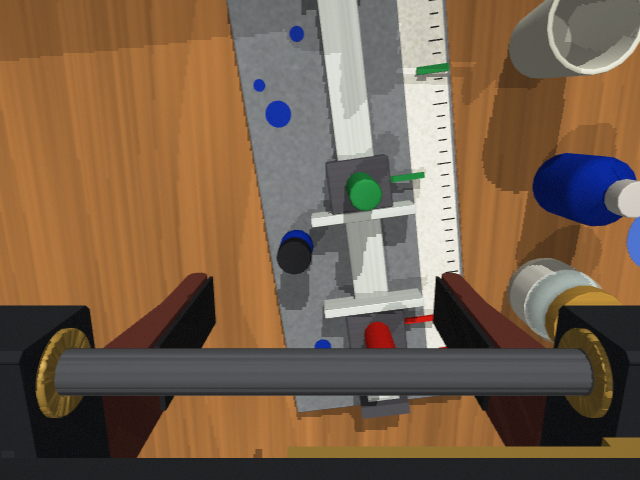

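The wrist view shows the green knob top at (366,193), green pointer at (408,176), green mark at (433,69), red knob at (377,335) and red pointer at (420,320). The red mark is hidden by the gripper. I'll grip with the fingers closing along clamp y, which puts the camera over the scale with no parallax in y.

```bash
python3 - <<'E'
from h import *
from station import r
s=dict(np.load("side0.npz"));w=dict(np.load("w1.npz"))
for p,st in blobs(w["frame"],"g",20):print(p,st,ray(w,p,.018).round(4),ray(w,p,.096).round(4))
gm=ray(w,[b for b in blobs(w["frame"],"g",20)][0][0],.018)
rm=ray(s,(280.5,226.5),.018);gs=ray(s,(272.3,316.5),.018)
d=(gs-rm)[:2];yaw=np.degrees(np.arctan2(-d[0],d[1]));print("yaw",yaw,"gm",gm,gs)
kn=ray(w,(366,193),.096)
print("knob",kn)
T=[kn[0],kn[1]]
r.reach([*T,.31],[180,0,yaw])
v=r.snapshot("wrist");cv2.imwrite("pics/w2.png",v["frame"][:,:,::-1]);np.savez("w2.npz",**v)
for c in"gr":
  for p,st in blobs(v["frame"],c,30):print(c,p,st,ray(v,p,.018).round(4),ray(v,p,.096).round(4))
q=r.sense();print(q["clock"],q["tcp_pos"],q["joints"].round())
E
```

```text
[432.6  68.4] [417  63  32  12 250] [0.6068 0.1976 0.018 ] [0.5884 0.1871 0.096 ]
[363.2 191.2] [ 346  172   36   39 1054] [0.5517 0.0952 0.018 ] [0.5445 0.1056 0.096 ]
[406.2 176.8] [390 172  34  11 212] [0.5892 0.108  0.018 ] [0.5744 0.1158 0.096 ]
yaw 7.823039364930089 gm [0.60678549 0.19755388 0.018     ] [0.60660507 0.19394757 0.018     ]
knob [0.54655401 0.10435409 0.096     ]
g [185.6 120.9] [179  99  14  45 472] [0.6058 0.1978 0.018 ] [0.6073 0.1737 0.096 ]
g [326.5 173. ] [322 147  10  53 422] [0.5865 0.1084 0.018 ] [0.5935 0.1098 0.096 ]
g [326.8 262.9] [ 303  228   49   69 2660] [0.5283 0.1    0.018 ] [0.552  0.1038 0.096 ]
r [611.7 120.9] [603  99  19  45 553] [ 0.6417 -0.059   0.018 ] [ 0.633  -0.0097  0.096 ]
r [546.5 172.6] [540 148  15  52 501] [ 0.6058 -0.0279  0.018 ] [0.6074 0.0125 0.096 ]
r [583.8 261. ] [ 533  228   99   70 3944] [ 0.553  -0.0672  0.018 ] [ 0.5697 -0.0156  0.096 ]
3.7417 [0.54659672 0.10448459 0.31051915] [ 7. -1. 87. -0. 95. 89.]
```

View pics/w2.png

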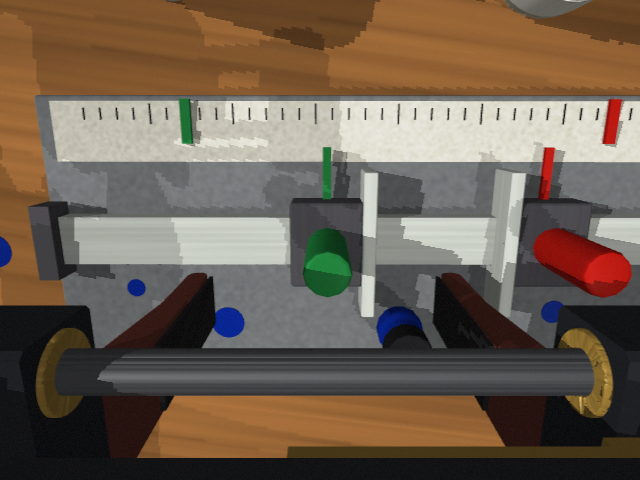

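The wrist view is centred on the stop: green knob top at (327,273), pointer at (326,173), green mark at (186,121), red pointer at (546,173) and red mark at (612,121). The rows confirm the yaw, about 7.95°. Now I'll grip the stop and slide it.

```bash
cat >> h.py <<'E'
YAW=7.95;a=np.radians(YAW);X=np.array([np.cos(a),np.sin(a)]);Y=np.array([-np.sin(a),np.cos(a)])
def yerr(r,c,zp,ret=False):
    "pointer and mark y in clamp frame (relative to world origin), wrist view"
    v=r.snapshot("wrist");o=[]
    for p,st in blobs(v["frame"],c,40):
        if st[1]<200 and st[3]>1.5*st[2]: o.append((p,st[:4],(ray(v,p,.018)[:2]@Y).round(4),(ray(v,p,zp)[:2]@Y).round(4)))
    q=r.sense();print("t",round(q["clock"],1),"tcpY",(q["tcp_pos"][:2]@Y).round(4),"F",q["contact_force"].round(1),"op",round(q["opening"],4),q["gripper_force"],q["orientation"].round(2))
    for x in o:print(c,*x)
    return v
E
python3 - <<'E'
from h import *
from station import r
m=np.array([.6058,.1978]);tgt=m-.072*X
k=tgt+Y*((np.array([.5465,.1044])-tgt)@Y);print(k,tgt)
r.reach([*k,.31],[180,0,YAW])
r.servo_line([*k,.236],speed=.08)
r.grab(20);yerr(r,"g",.03)
p=tgt-.006*Y
r.servo_line([*p,.236],speed=.05)
v=yerr(r,"g",.03);cv2.imwrite("pics/w3.png",v["frame"][:,:,::-1])
E
```

```text
[0.54615151 0.10435133] [0.53449198 0.18784176]
t 6.1 tcpY 0.0276 F [ 0.6 -1.7 -0.3] op 0.0239 19.999981820583344 [179.97   0.     7.94]
g [131.2 114.7] [120  84  23  63] 0.1125 0.1073
g [324.  187.2] [318 152  13  72] 0.0274 0.0274
t 7.9 tcpY 0.1062 F [ 4.2 -0.3 -1.4] op 0.024 19.999931752681732 [-1.7997e+02 -1.0000e-02  7.9500e+00]
g [312.9 114.7] [306  84  14  63] 0.1111 0.1108
g [324.  187.3] [318 152  13  72] 0.1062 0.1062
```

View pics/w3.png

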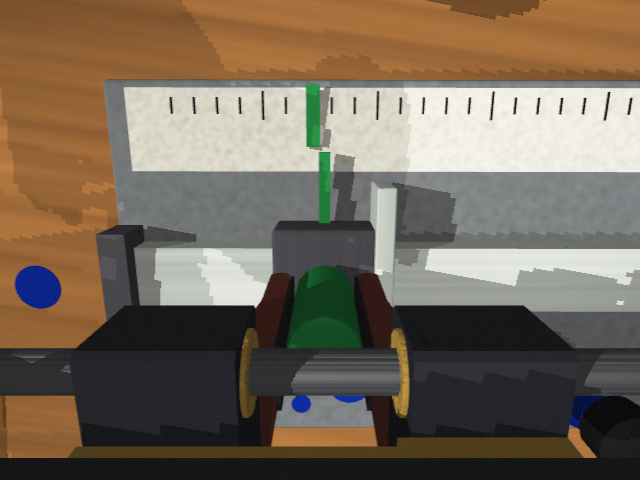

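The stop is gripped. Its pointer is at column 324 and its mark at column 313, so it has 4.9 mm to go.

```bash
python3 - <<'E'
from h import *
from station import r
tgt=np.array([.53449,.18784])
def go(t):
    r.servo_line([*t,.236],speed=.02); r.wait(.3)
    return r
p=tgt-.006*Y+.0049*Y
go(p);v=yerr(r,"g",.03)
o=[(q,st) for q,st in blobs(v["frame"],"g",40) if st[1]<200 and st[3]>1.5*st[2]]
e=(ray(v,o[0][0],.018)-ray(v,o[1][0],.03))[:2]@Y;print("e",e)
if .0003<abs(e)<.004: p=p+e*Y;go(p);yerr(r,"g",.03)
r.let_go();r.wait(.2);v=yerr(r,"g",.03)
r.servo_line([*p,.31],speed=.1);yerr(r,"g",.03)
# over the jaw
m=np.array([.6417,-.059]);jt=m-.072*X
j=jt+Y*((np.array([.6058,-.0279])-jt)@Y);print(j,jt,(j-jt)@Y)
r.servo_line([*j,.31],speed=.15)
v=yerr(r,"r",.03);cv2.imwrite("pics/w4.png",v["frame"][:,:,::-1])
yerr(r,"g",.03)
E
```

```text
t 8.6 tcpY 0.1112 F [ 4.   0.1 -2.9] op 0.0239 19.999668896198273 [-1.7997e+02 -2.0000e-02  7.9600e+00]
g [324.2 114.6] [318  84  14  63] 0.1112 0.1112
g [324.  187.2] [318 152  13  72] 0.1112 0.1112
e -3.2457681314828486e-05
t 10.0 tcpY 0.111 F [ 0.5 -0.1  0.3] op 0.088 0.0 [-180.      0.      7.95]
g [324.  114.9] [317  84  14  63] 0.111 0.111
g [323.3 187.8] [318 152  12  71] 0.1112 0.1112
t 10.9 tcpY 0.111 F [0.4 0.  0.3] op 0.088 0.0 [1.7999e+02 1.0000e-01 7.9500e+00]
g [323.8 117.9] [319  96  10  46] 0.1111 0.111
g [323.5 171.2] [319 145  10  53] 0.1112 0.1112
[ 0.56544517 -0.03353559] [ 0.57039198 -0.06895824] 0.03576639100471838
t 12.6 tcpY -0.1107 F [0.1 0.1 0.2] op 0.088 0.0 [-179.99   -0.      8.01]
r [381.9 120.7] [377  98  11  46] -0.1458 -0.1443
r [317.6 172.9] [314 147   9  52] -0.1067 -0.1069
t 12.6 tcpY -0.1107 F [ 0.5 -0.1  0.5] op 0.0875 0.0 [-179.99   -0.      8.01]
```

View pics/w4.png

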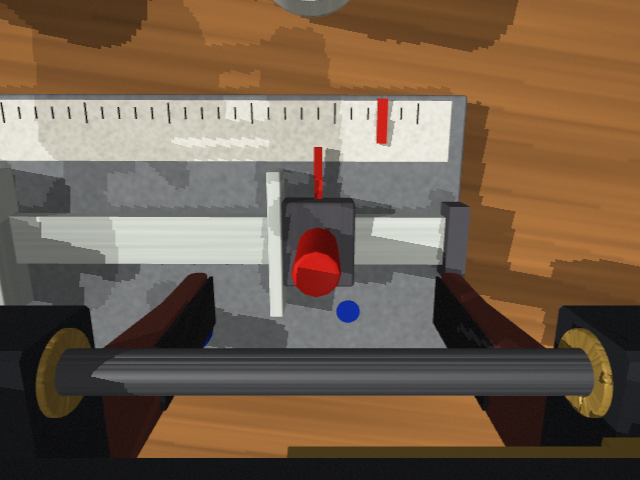

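The jaw view is centred: red knob top at (317,275), red pointer at (318,173), red mark at (382,121). The stop is on its mark, within about 0.1 mm. Next I'll grip the jaw and pull it.

```bash
python3 - <<'E'
from h import *
from station import r
jt=np.array([.57039,-.06896])
at=lambda y: jt+Y*(y-jt@Y)
k=at(-.1069)
r.servo_line([*k,.31],[180,0,YAW],speed=.05)
r.servo_line([*k,.236],speed=.08)
r.grab(40);yerr(r,"r",.03)
y=-.1430
r.servo_line([*at(y),.236],speed=.04);r.wait(.3)
for i in range(4):
    v=yerr(r,"r",.03)
    o=[(q,st) for q,st in blobs(v["frame"],"r",40) if st[1]<200 and st[3]>1.5*st[2]]
    if len(o)!=2: print("blobs",len(o));break
    o.sort(key=lambda b:b[0][1])
    e=(ray(v,o[0][0],.018)-ray(v,o[1][0],.03))[:2]@Y;print("e",e)
    if abs(e)<.0003 or abs(e)>.006:break
    y+=e;r.servo_line([*at(y),.236],speed=.02);r.wait(.4)
cv2.imwrite("pics/w5.png",v["frame"][:,:,::-1])
s=r.snapshot("side");a=dict(np.load("side0.npz"))
f=np.hstack([cv2.resize(x[180:380,200:380],None,fx=2.2,fy=2.2) for x in(a["frame"],s["frame"])])
cv2.imwrite("pics/s5.png",f[:,:,::-1])
E
```

```text
t 15.0 tcpY -0.1069 F [-0.9  0.  -0.2] op 0.0234 39.999929666519165 [-179.99    0.      7.95]
r [412.7 115.7] [405  85  17  63] -0.146 -0.1437
r [324.  188.1] [319 153  12  71] -0.1069 -0.1069
t 16.4 tcpY -0.1418 F [-1.6  7.7  1.8] op 0.0234 40.00724673271179 [-1.7982e+02  3.0000e-02  8.0200e+00]
r [334.1 115.7] [328  85  14  63] -0.1455 -0.1453
r [324.2 188.8] [319 153  12  71] -0.1412 -0.1412
e -0.004250284919284959
t 17.2 tcpY -0.1459 F [-1.4  8.2  1.9] op 0.0232 40.00854671001434 [-1.7981e+02  3.0000e-02  8.0300e+00]
r [325.  115.8] [318  85  14  63] -0.1456 -0.1456
r [324.3 188.7] [319 153  12  71] -0.1453 -0.1454
e -0.00018615243496390856
```

View pics/w5.png

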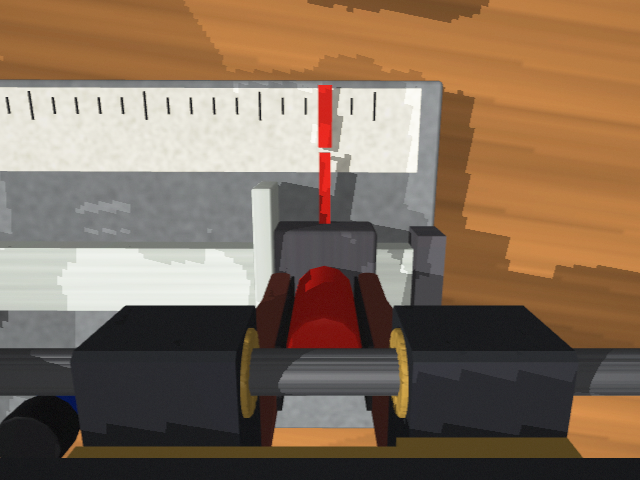

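View pics/s5.png

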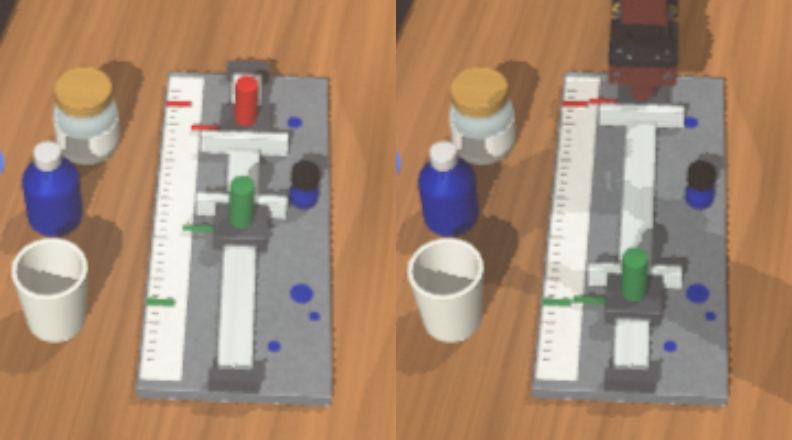

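The red pointer (column 324) lines up with the red mark (column 325), and the jaw is still gripped. The before/after side crops show the green pointer on its mark, and the jar, bottle, cup and inkpot haven't moved. I'm handing it in.

```bash
python3 -c "
from station import r
print(r.hand_in())"
```

```text
the job is handed in; nothing more can be done
None
```

I handed the job in with the stop released on its green mark (within about 0.1 mm) and the jaw held open at its red mark (within about 0.2 mm); the jar, bottle, cup and ink pot hadn't moved, and I didn't re-check the brush and panel, which the arm didn't go near.

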